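# Hold the soup warmer's spring-return key switch on

## Robot

A 6-joint arm with a two-finger parallel gripper is mounted at the origin on the work surface. World frame = base frame: x ahead of the robot, y to its left, z up, the work surface at z = 0. Lengths are in m, angles in rad, forces in N, time in s.
With the tool pointing down it reaches from about 0.3 to 0.875 m from the base axis. Payload 6.4 kg.
Tool frame: the origin (TCP) lies where the fingers leave the gripper's body, on its centre line; the fingertips stand 73 mm ahead of it and the grasp point (between the pads) lies 54 mm ahead of it (ctrl.pinch_z is the distance from the TCP to the grasp point, in m); z points along the fingers, y is the direction in which the jaws open and shut (so a half turn about z gives the same grasp; the last joint's range is limited). The gripper opens to 85 mm and grips with 20 to 120 N. Pads are 22 mm wide; open, the fingers measure 114 mm over their backs; the gripper's body (76 mm by 85 mm) begins 54 mm behind the grasp point. The pads swing forward as they close: fully open they stand 13 mm farther back than shut.
Start: joints at [-1.414, 0.181, 1.607, -0, 1.354, -0.206], TCP at [0.204, -0.538, 0.304] pointing down, gripper open.
Joint ranges: [-2.99, 2.99], [-0.89, 2.07], [0.3, 2.58], [-1.14, 4.28], [0, 2.63], [-3.12, 3.12]. Speed limits (rad/s): [2.57, 2.57, 3.01, 3.14, 3.14, 3.14].

## Interface

Orientations are given as a unit quaternion [w, x, y, z].
In Python, from bench import ctrl, camera, camera_model gives the robot as it stands.
- The arm moves only by the tool arm_command, never from a script. Its argument "series" is a list of rows, each a list of 7 numbers: the shift along the tool's x, y, z in m, then the turn, a rotation vector about the tool's x, y, z in degrees, then the finger opening in m, from 0 to 0.0854. In form: [[tx, ty, tz, rx, ry, rz, gripper], ...]. A call has exactly 5 rows; each row is the pose to reach, as a shift and turn from the pose commanded when the call began, along the tool's axes at that moment; what a row does not reach only later rows make up. A row lasts 1/10 s, in which the tool goes at most 50 mm and 8.59 degrees, less where a joint would pass 70% of its speed; a pose out of reach is approached as far as the arm can. A call with a gripper value outside its range is refused whole. The fingers move at their own pace and stop on an object; the grip force is fixed at half the most. Time passes only in rows, so rows that repeat a pose let the fingers close, or fill a call up. It gives the time, the measured TCP pose, the force and the opening at its end, in the units of the state.
- ctrl.get_obs(): the state, without advancing time (a new reading comes with each control period).
- camera(name): name is "scene" or "top" or "wrist"; returns (picture, depth): 420x560x3 uint8, red, green, blue; 420x560 float32, m along the optical axis (not along the pixel's ray), 0 where there is no reading.
- camera_model(name): a dict with "K" (3x3 intrinsics, pixels), "distortion" ([k1, k2, p1, p2, k3] as OpenCV has them; the pictures are not rectified), "position" and "attitude" of the camera in the world. Camera axes: x right, y down, z forward; pixel columns grow to the right and rows downward; lengths in m; the calibration is good to about 2 mm. A picture is of the moment at which its call begins: read the wrist's pose just before it. camera_model takes no time and is no camera call; for the wrist camera it gives the pose at the moment of the call.
- ctrl.hand_in(): hands the job in, once; it reports no verdict.
The state is a dict: "time_s": time; "q": joint angles; "dq": joint speeds; "joint_efforts": joint torques, N m; "eef_pos": TCP position; "eef_rot": TCP orientation; "wrist_force": force on the tool from outside, world axes, zero at the start; "torque": the same for the moment, N m; "opening": opening from 0.0 (shut) to 1.0 (fully open).
Only numpy, scipy, OpenCV 4.12 (cv2) and the standard library are available. Lean on these libraries where they do the work, as an engineer would, in place of code of your own. Each camera call takes 0.05 s, during which the arm holds its last target. There are 200 camera calls.

## Task

Start the buffet's soup warmer at its key switch: lift the dust cap off the lock on the grey control box and stand it upright, open end down, on the bare counter, then take the key from its wooden stand and push it fully home in the keyway, past the sticky pins (wiggle it a little if it sticks). Only when it is home, turn it a quarter turn clockwise to the stop and keep hold of it there, because the lock springs back: finish with the gripper still holding the key home and turned. Leave the dishes, bottle and bowl where they are.

Things in the scene. Friction and masses are not known exactly. Their poses are not given: they have to be found in the camera images.
- keyway (a point): Centre of the slot's mouth on the lock's brass face, facing up 72 mm above the counter, mid-top of a fixed grey steel box (130 x 110 mm, 60 mm tall). Slot 16.5 mm along its x, 6 mm along its y, over 28 mm deep, with a 2.5 mm bevelled lead-in; z up; the frame turns with the lock. A boss 35 mm across, 12 mm tall rings the face. At rest x runs along the box's 130 mm.
- plug (a joint): Turn of the lock: 0 at rest, grows clockwise seen from above to the stop at 1.57 rad. A spring turns it back when let go (0.03 N m at 0, 0.08 at the stop). The key has about 0.15 rad of play in the slot, so turn it that far past the quarter to reach the stop. Two pairs of sticky sprung pins, 11 and 20 mm down the slot, resist the blade with up to 10 to 15 N.
- cap_mid (a point): the loose dust cap, a dark steel cup standing mouth down over the lock's boss on top of the box: 46 mm across, 46 mm tall, 40 mm clear inside, 60 g. This point is on its axis, half-way up (23 mm above its rim); z is up. It must be lifted more than 15 mm to clear the boss.
- cap: the same cap: origin at the centre of its open lower rim, z up.
- key_bow (a point): The key, 60 g, upright in the stand, blade down: centre of its black plastic bow (head), 34 mm along its x, 10 mm thick along its y (grip across this), 40 mm tall along z (up). Below the bow come a round neck 10 mm across, 9 mm long, the collar, and the flat blade. The same both ways round (half a turn about z).
- key_seat (a point): Centre of the underside of the key's round collar (22 mm across, 3 mm thick), 32 mm below the bow's centre. Below it the steel blade: 28 mm long, 14 mm along x, 4 mm along y, its last 11 mm tapering to 6 mm wide. The key is home when this face rests on the lock's face at the keyway point; axes as the bow's.
- key_stand: fixed wooden block 70 x 50 mm, 34 mm tall, with a slot in its top that holds the key's blade; the collar rests on its top. Origin at the centre of its underside.
- dishes: bystander: pile of four small white dishes, 96 mm across, 38 mm tall; origin at the centre of its underside.
- bottle: bystander: upright sauce bottle, 60 mm across, 170 mm tall; origin at the centre of its underside.
- bowl: bystander: black bowl, 110 mm across, 50 mm tall; origin at the centre of its underside.
There are look-alikes about, which are no part of the job. What is meant by the part that bears key_bow is not green or purple, and is the smaller of those in its own colour.

How it is judged:
By the outcome, as a careful person would: the job done as asked, in the order asked, and still so for the second after the job is handed in, while the arm keeps its last pose, push and grip.
It also fails if it takes over 72 s, if anything falls off the work surface, if the arm or the gripper's body presses on something with over 40 N, if the wrist force passes 120 N, or if a joint passes its speed limit or range.

## Working session

There is one attempt and no reset: what is moved stays moved. The work goes in short steps, Python scripts to look and compute and a tool call to move; the robot and the scene stay as the last step left them, time stands still between calls to the robot, and variables do not carry over. Pictures are saved under pics/ and viewed, about 8 in all and at most 12, crops included, and the job is handed in when it is done.

Besides the shell and the picture viewer there is one more tool, called after "Request:" as name(argument=value, ...), one argument or row to a line, values as JSON. arm_command: Moves the arm, as the interface text tells. Its arguments: {"type":"object","properties":{"series":{"type":"array","items":{"type":"array","items":{"type":"number"}}}},"required":["series"]}

```bash
mkdir -p pics; ls
cat > h.py <<'E'
import numpy as np, cv2
from scipy.spatial.transform import Rotation as R
from bench import ctrl, camera, camera_model
def att(m):
    a=np.array(m["attitude"],float)
    return a if a.shape==(3,3) else R.from_quat(a,scalar_first=True).as_matrix()
def ray(m,uv):
    p=cv2.undistortPoints(np.array(uv,float).reshape(-1,1,2),np.array(m["K"]),np.array(m["distortion"])).reshape(-1,2)
    return np.c_[p,np.ones(len(p))]@att(m).T
def onplane(m,uv,z):
    d=ray(m,uv); o=np.array(m["position"]); return o+d*((z-o[2])/d[:,2])[:,None]
def cloud(m,dep):
    v,u=np.mgrid[:dep.shape[0],:dep.shape[1]]
    P=ray(m,np.c_[u.ravel(),v.ravel()])*dep.reshape(-1,1)+np.array(m["position"])
    P[dep.ravel()==0]=np.nan
    return P.reshape(*dep.shape,3)
def save(n,im,box=None,s=1):
    if box: u0,v0,u1,v1=box; im=im[v0:v1,u0:u1]
    im=cv2.resize(im,None,fx=s,fy=s,interpolation=cv2.INTER_CUBIC); cv2.imwrite("pics/"+n+".png",im[...,::-1])
def totool(dp):
    o=ctrl.get_obs(); return R.from_quat(o["eef_rot"],scalar_first=True).inv().apply(dp)
E
python3 - <<'E'
from h import *
for n in("top","scene"):
    m=camera_model(n); im,d=camera(n); np.savez(""+n,im=im,d=d); save(n,im); print(n,m)
print(ctrl.get_obs(), ctrl.pinch_z)
E
```

```text
pics
top {'K': array([[382.05680745,   0.        , 284.32232639],
       [  0.        , 382.05680745, 210.19449514],
       [  0.        ,   0.        ,   1.        ]]), 'distortion': array([-0.01456767,  0.        ,  0.        ,  0.        ,  0.        ]), 'position': array([ 0.46736753, -0.03730902,  0.87876237]), 'attitude': array([ 0.07302513, -0.70268404,  0.70611382, -0.0480182 ])}
scene {'K': array([[486.92399323,   0.        , 275.23305954],
       [  0.        , 486.92399323, 210.07889973],
       [  0.        ,   0.        ,   1.        ]]), 'distortion': array([-0.0683104,  0.       ,  0.       ,  0.       ,  0.       ]), 'position': array([1.31124296, 0.58549292, 0.95575978]), 'attitude': array([-0.1637982 ,  0.36627833,  0.84245784, -0.35954849])}
{'time_s': 0.1, 'q': array([-1.41433499e+00,  1.81472640e-01,  1.60787682e+00, -6.43026932e-06,
        1.35382163e+00, -2.06308662e-01]), 'dq': array([ 0.0030257 , -0.00221775, -0.00413271,  0.00132402,  0.0003808 ,
        0.00107883]), 'joint_efforts': array([ 2.89081445e-04, -4.45879591e+01, -3.52237272e+01, -2.83964200e-04,
        4.15983814e-03,  1.59163545e-05]), 'eef_pos': array([ 0.20399794, -0.53719424,  0.30308592]), 'eef_rot': array([-7.89047303e-04,  9.83594361e-01,  1.80392653e-01,  1.65298426e-05]), 'wrist_force': array([-0.26298985, -0.49995125,  0.02848918]), 'torque': array([ 0.04978584, -0.06474225, -0.00122396]), 'opening': 1.0007688173408764} 0.0539
```

View pics/top.png

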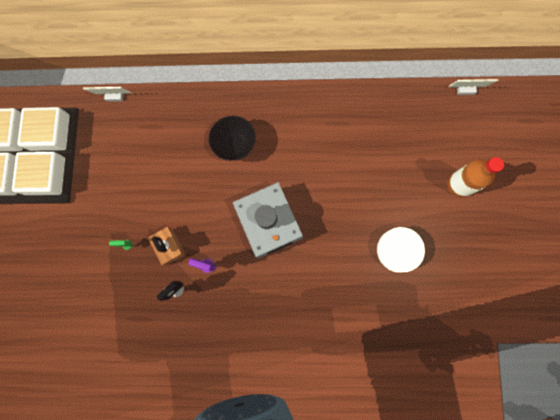

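View pics/scene.png

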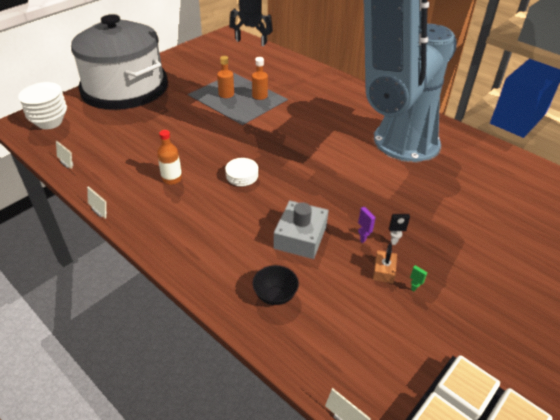

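Top view: the cap is on the box at about (266,216). The black head in the wooden stand is at (162,243), another black head at (172,290), green at (120,244) and purple at (201,265). I'll enlarge to tell the black ones apart.

Run:
```python
from h import *
T=np.load("top.npz");S=np.load("scene.npz")
a=cv2.resize(T["im"][215:310,100:310],None,fx=3.8,fy=3.0*3.8/3,interpolation=cv2.INTER_CUBIC)[:300*2]
b=cv2.resize(S["im"][195:295,265:440],None,fx=2.3,fy=2.3,interpolation=cv2.INTER_CUBIC)
c=np.zeros((a.shape[0]+b.shape[0],798,3),np.uint8);c[:a.shape[0],:a.shape[1]]=a[:,:798];c[a.shape[0]:,:b.shape[1]]=b
save("crop1",c[:600])
mt=camera_model("top");P=cloud(mt,T["d"]);im=T["im"].astype(int)
hsv=cv2.cvtColor(T["im"],cv2.COLOR_RGB2HSV)
# blobs raised above counter
msk=((P[...,2]>0.012)&(np.arange(420)[:,None]<350)).astype(np.uint8)
n,l,st,c=cv2.connectedComponentsWithStats(msk)
for i in range(1,n):
    if st[i,4]<25: continue
    Q=P[l==i]; print(st[i],np.nanmedian(Q,0).round(3),'zmax',np.nanpercentile(Q[:,2],97).round(3))
for z0,z1 in((.1,.125),(.075,.2),):
    pass
def blk(box,name):
    u0,v0,u1,v1=box; w=T["im"][v0:v1,u0:u1].max(2)<45
    z=P[v0:v1,u0:u1,2]; ok=w&(z>.03)
    v,u=np.nonzero(ok); Q=P[v0:v1,u0:u1][ok]
    print(name,ok.sum(),(u.mean()+u0,v.mean()+v0),np.nanpercentile(Q,[2,50,98],axis=0).round(3).tolist(),cv2.minAreaRect(Q[:,:2].astype(np.float32)*1000))
blk((145,225,180,262),"stand");blk((153,275,190,305),"other")
```

```text
[449  79  49  14 282] [ 0.911 -0.447  0.039] zmax 0.064
[ 83  87  46  10 242] [0.91  0.42  0.041] zmax 0.064
[   0  107   74   93 5605] [0.769 0.577 0.055] zmax 0.059
[ 209  116   47   45 1171] [0.8   0.123 0.03 ] zmax 0.05
[ 448  157   56   40 1343] [ 0.668 -0.401  0.109] zmax 0.17
[ 233  183   70   75 3085] [0.584 0.027 0.059] zmax 0.106
[148 227  36  39 793] [0.533 0.256 0.033] zmax 0.085
[ 379  228   46   44 1602] [ 0.523 -0.262  0.037] zmax 0.04
[109 240  25  10 160] [0.536 0.346 0.074] zmax 0.081
[188 259  28  14 263] [0.492 0.158 0.106] zmax 0.11
[156 281  28  20 326] [0.437 0.223 0.099] zmax 0.108
stand 74 (np.float64(159.16216216216216), np.float64(244.27027027027026)) [[0.523, 0.25, 0.053], [0.534, 0.257, 0.081], [0.548, 0.268, 0.086]] ((535.3753051757812, 259.39031982421875), (30.79985237121582, 6.612823486328125), 30.071626663208008)
other 186 (np.float64(170.11827956989248), np.float64(289.8010752688172)) [[0.423, 0.209, 0.065], [0.442, 0.221, 0.104], [0.456, 0.241, 0.108]] ((438.7539978027344, 226.22036743164062), (11.97596263885498, 42.690185546875), 43.53715515136719)
```

View pics/crop1.png

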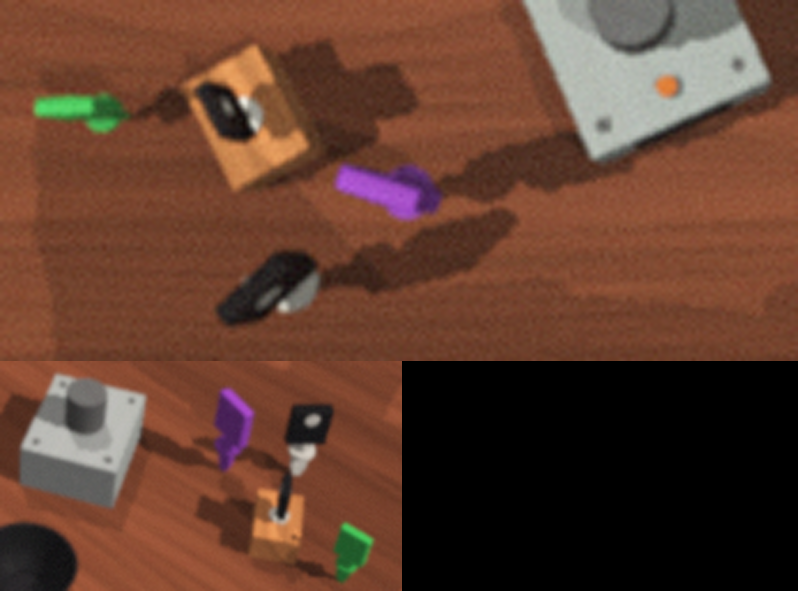

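Black heads: the one in the stand at top (159,244) is about 31 mm wide with its top at 86 mm. The one at (170,290) is about 43 mm wide with its top at 108 mm. Green and purple are ruled out by colour. The key meant is the smaller black one, in the wooden stand, which the crop confirms. Next I compute the box, cap and key poses.

Run:
```python
from h import *
T=np.load("top.npz");mt=camera_model("top");P=cloud(mt,T["d"])
sub=np.zeros((420,560),bool);sub[175:265,225:310]=1
m=sub&(abs(P[...,2]-.06)<.004); 
r=cv2.minAreaRect(P[m][:,:2].astype(np.float32)*1000);print("box",r)
hsv=cv2.cvtColor(T["im"],cv2.COLOR_RGB2HSV); k=(sub&(hsv[...,1]<60)&(hsv[...,2]>90)).astype(np.uint8)
cs=max(cv2.findContours(k,0,2)[0],key=cv2.contourArea); q=cv2.convexHull(cs).reshape(-1,2)
print("box rgb",cv2.minAreaRect(onplane(mt,q,.06)[:,:2].astype(np.float32)*1000))
c=sub&(P[...,2]>.1); v,u=np.nonzero(c);w=onplane(mt,np.c_[u,v],.106)[:,:2]
print("cap",c.sum(),cv2.minEnclosingCircle(w.astype(np.float32)*1000),w.mean(0))
m=camera_model("wrist");o=ctrl.get_obs()
Rt=R.from_quat(o["eef_rot"],scalar_first=True)
print("cam in tool",Rt.inv().apply(np.array(m["position"])-o["eef_pos"]),(Rt.inv().as_matrix()@att(m)).round(3),m["K"][0][0])
```

```text
box ((590.5230712890625, 29.660579681396484), (130.35511779785156, 109.8848648071289), 23.861242294311523)
box rgb ((590.3203125, 29.4208984375), (133.26025390625, 112.13140869140625), 23.697998046875)
cap 378 ((590.0205078125, 29.28312873840332), 22.67047119140625) [0.59009167 0.02926431]
cam in tool [ 0.08315618 -0.00102142 -0.06988104] [[ 0.    -0.948 -0.319]
 [ 1.    -0.     0.001]
 [-0.001 -0.319  0.948]] 323.60481375910973
```

Request:
arm_command(
  series=[
    [0.04, -0.028, 0, 0, 0, -8.4, 0.0854],
    [0.08, -0.056, 0, 0, 0, -16.8, 0.0854],
    [0.12, -0.084, 0, 0, 0, -25.2, 0.0854],
    [0.16, -0.112, 0, 0, 0, -33.6, 0.0854],
    [0.2, -0.14, 0, 0, 0, -42, 0.0854],
  ],
)

```text
time_s: 0.6
eef_pos: [0.3419, -0.3338, 0.3036]
eef_rot: [-0.0, 0.852, 0.523, 0.0]
wrist_force: [1.0, -0.5, 0.1]
opening: 1.0
```

Request:
arm_command(
  series=[
    [0.044, 0.0055, 0, 0, 0, -8.4, 0.0854],
    [0.088, 0.011, 0, 0, 0, -16.8, 0.0854],
    [0.132, 0.0165, 0, 0, 0, -25.2, 0.0854],
    [0.176, 0.022, 0, 0, 0, -33.6, 0.0854],
    [0.22, 0.0275, 0, 0, 0, -42, 0.0854],
  ],
)

```text
time_s: 1.1
eef_pos: [0.467, -0.1508, 0.3037]
eef_rot: [-0.0, 0.608, 0.794, -0.0]
wrist_force: [0.5, 0.1, 0.1]
opening: 1.002
```

Request:
arm_command(
  series=[
    [0.0283, 0.0331, 0, 0, 0, -8.4, 0.0854],
    [0.0566, 0.0662, 0, 0, 0, -16.8, 0.0854],
    [0.085, 0.0994, 0, 0, 0, -25.2, 0.0854],
    [0.1133, 0.1325, 0, 0, 0, -33.6, 0.0854],
    [0.1417, 0.1657, 0, 0, 0, -42, 0.0854],
  ],
)

```text
time_s: 1.6
eef_pos: [0.5911, 0.0284, 0.3035]
eef_rot: [-0.0, 0.283, 0.959, -0.0]
wrist_force: [0.7, -1.9, -0.1]
opening: 1.002
```

Request:
arm_command(
  series=[
    [0, 0, 0.02, 0, 0, -8.4, 0.0854],
    [0, 0, 0.04, 0, 0, -16.8, 0.0854],
    [0, 0, 0.06, 0, 0, -25.2, 0.0854],
    [0, 0, 0.07, 0, 0, -33.6, 0.0854],
    [0, 0, 0.08, 0, 0, -42, 0.0854],
  ],
)

```text
time_s: 2.1
eef_pos: [0.5899, 0.0269, 0.2224]
eef_rot: [-0.001, -0.08, 0.997, 0.0]
wrist_force: [-0.5, 0.2, -0.0]
opening: 1.001
```

Request:
arm_command(
  series=[
    [0, 0, 0, 0, 0, -7.5, 0.0854],
    [0, 0, 0, 0, 0, -14.7, 0.0854],
    [0, 0, 0, 0, 0, -14.7, 0.0854],
    [0, 0, 0, 0, 0, -14.7, 0.0854],
    [0, 0, 0, 0, 0, -14.7, 0.0854],
  ],
)

```text
time_s: 2.6
eef_pos: [0.5904, 0.0267, 0.2239]
eef_rot: [-0.0, -0.202, 0.979, 0.0]
wrist_force: [-0.2, 0.2, 0.9]
opening: 1.0
```

Request:
arm_command(
  series=[
    [-0.001, 0.0024, 0.025, 0, 0, 0, 0.0854],
    [-0.001, 0.0024, 0.05, 0, 0, 0, 0.0854],
    [-0.001, 0.0024, 0.07, 0, 0, 0, 0.0854],
    [-0.001, 0.0024, 0.081, 0, 0, 0, 0.0854],
    [-0.001, 0.0024, 0.081, 0, 0, 0, 0.0854],
  ],
)

```text
time_s: 3.1
eef_pos: [0.5894, 0.0294, 0.1412]
eef_rot: [-0.002, -0.203, 0.979, 0.001]
wrist_force: [-0.6, 0.5, 0.4]
opening: 0.998
```

Request:
arm_command(
  series=[
    [0, 0, 0, 0, 0, 0, 0.06],
    [0, 0, 0, 0, 0, 0, 0.05],
    [0, 0, 0, 0, 0, 0, 0.035],
    [0, 0, 0, 0, 0, 0, 0.03],
    [0, 0, 0, 0, 0, 0, 0.03],
  ],
)

```text
time_s: 3.6
eef_pos: [0.5914, 0.0291, 0.1446]
eef_rot: [0.001, -0.203, 0.979, -0.0]
wrist_force: [-0.6, 0.8, 6.6]
opening: 0.524
```

Request:
arm_command(
  series=[
    [0, 0, 0, 0, 0, 0, 0.03],
    [0, 0, -0.01, 0, 0, 0, 0.03],
    [0, 0, -0.03, 0, 0, 0, 0.03],
    [0, 0, -0.05, 0, 0, 0, 0.03],
    [0, 0, -0.07, 0, 0, 0, 0.03],
  ],
)

```text
time_s: 4.1
eef_pos: [0.5903, 0.0293, 0.2141]
eef_rot: [-0.0, -0.204, 0.979, 0.0]
wrist_force: [0.4, -0.0, -0.1]
opening: 0.528
```

Request:
arm_command(
  series=[
    [0.04, -0.0076, 0, 0, 0, 0, 0.03],
    [0.08, -0.0152, 0, 0, 0, 0, 0.03],
    [0.12, -0.0228, 0, 0, 0, 0, 0.03],
    [0.16, -0.0304, 0, 0, 0, 0, 0.03],
    [0.19, -0.036, 0, 0, 0, 0, 0.03],
  ],
)

```text
time_s: 4.6
eef_pos: [0.4286, -0.0801, 0.2132]
eef_rot: [-0.0, -0.203, 0.979, -0.0]
wrist_force: [0.3, -0.6, -1.3]
opening: 0.524
```

Request:
arm_command(
  series=[
    [0, 0, 0.03, 0, 0, 0, 0.03],
    [0, 0, 0.06, 0, 0, 0, 0.03],
    [0, 0, 0.09, 0, 0, 0, 0.03],
    [0, 0, 0.11, 0, 0, 0, 0.03],
    [0, 0, 0.118, 0, 0, 0, 0.03],
  ],
)

```text
time_s: 5.1
eef_pos: [0.4294, -0.079, 0.0935]
eef_rot: [-0.001, -0.203, 0.979, 0.001]
wrist_force: [-0.4, 0.1, -0.8]
opening: 0.522
```

Run:
```python
from h import *
im,d=camera("wrist"); save("w1",im); im,d=camera("scene"); save("s2",im,(200,120,440,300),3.2)
o=ctrl.get_obs();print(o["eef_pos"],o["wrist_force"])
```

```text
[ 0.43005565 -0.07926065  0.09443972] [ 0.76654101  0.4069237  -0.8393838 ]
```

View pics/s2.png

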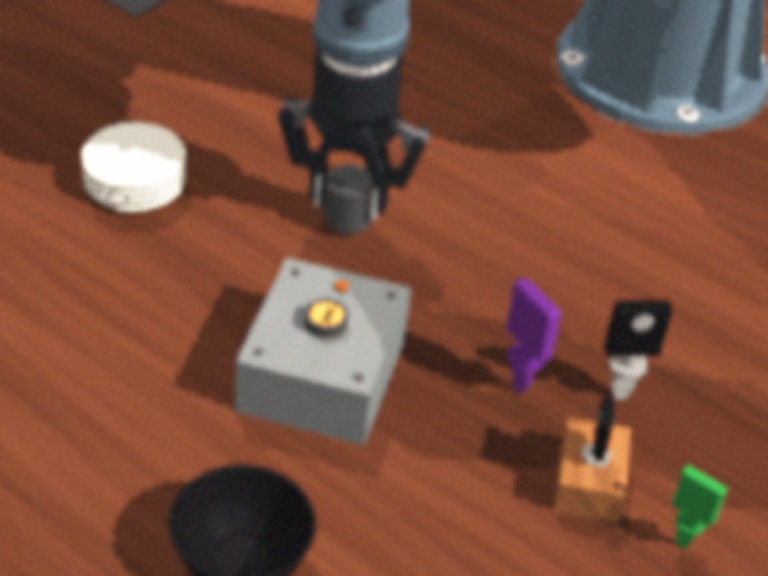

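The cap hangs upright in the gripper at about (348,200) over bare counter, and the lock face is now exposed at (326,315). I'll lower it gently.

Request:
arm_command(
  series=[
    [0, 0, 0.003, 0, 0, 0, 0.03],
    [0, 0, 0.006, 0, 0, 0, 0.03],
    [0, 0, 0.008, 0, 0, 0, 0.03],
    [0, 0, 0.009, 0, 0, 0, 0.03],
    [0, 0, 0.009, 0, 0, 0, 0.03],
  ],
)

```text
time_s: 5.7
eef_pos: [0.4306, -0.0795, 0.086]
eef_rot: [0.0, -0.204, 0.979, -0.0]
wrist_force: [0.1, -0.2, -1.3]
opening: 0.525
```

Request:
arm_command(
  series=[
    [0, 0, 0.001, 0, 0, 0, 0.03],
    [0, 0, 0.002, 0, 0, 0, 0.03],
    [0, 0, 0.002, 0, 0, 0, 0.03],
    [0, 0, 0.003, 0, 0, 0, 0.03],
    [0, 0, 0.003, 0, 0, 0, 0.03],
  ],
)

```text
time_s: 6.2
eef_pos: [0.4308, -0.0796, 0.0845]
eef_rot: [-0.0, -0.204, 0.979, 0.0]
wrist_force: [-8.4, 2.7, 22.0]
opening: 0.524
```

Request:
arm_command(
  series=[
    [0, 0, -0.001, 0, 0, 0, 0.03],
    [0, 0, -0.001, 0, 0, 0, 0.05],
    [0, 0, -0.001, 0, 0, 0, 0.06],
    [0, 0, -0.001, 0, 0, 0, 0.075],
    [0, 0, -0.001, 0, 0, 0, 0.085],
  ],
)

```text
time_s: 6.7
eef_pos: [0.4305, -0.0795, 0.0837]
eef_rot: [-0.0, -0.203, 0.979, 0.0]
wrist_force: [0.2, 0.3, -0.2]
opening: 0.989
```

Request:
arm_command(
  series=[
    [0, 0, -0.03, 0, 0, 0, 0.085],
    [0, 0, -0.07, 0, 0, 0, 0.085],
    [0, 0, -0.11, 0, 0, 0, 0.085],
    [0, 0, -0.15, 0, 0, 0, 0.06],
    [0, 0, -0.18, 0, 0, 0, 0.04],
  ],
)

```text
time_s: 7.2
eef_pos: [0.4309, -0.0796, 0.2665]
eef_rot: [0.001, -0.204, 0.979, -0.001]
wrist_force: [-0.3, 0.1, 0.4]
opening: 0.69
```

Request:
arm_command(
  series=[
    [-0.047, 0.009, 0, 0, 0, 0, 0.04],
    [-0.094, 0.018, 0, 0, 0, 0, 0.04],
    [-0.141, 0.027, 0, 0, 0, 0, 0.04],
    [-0.19, 0.036, 0, 0, 0, 0, 0.04],
    [-0.19, 0.036, 0, 0, 0, 0, 0.04],
  ],
)

```text
time_s: 7.7
eef_pos: [0.5936, 0.0322, 0.2623]
eef_rot: [0.0, -0.205, 0.979, 0.001]
wrist_force: [-0.6, -0.2, 0.6]
opening: 0.471
```

Run:
```python
from h import *
import pickle
o=ctrl.get_obs();m=camera_model("wrist");im,d=camera("wrist");pickle.dump((o,m,im,d),open("wl.pkl","wb"));save("wl",im);print(o["eef_pos"],o["eef_rot"])
P=cloud(m,d);hsv=cv2.cvtColor(im,cv2.COLOR_RGB2HSV)
b=((abs(P[...,2]-.072)<.006)&(np.hypot(P[...,0]-.5903,P[...,1]-.0294)<.03))
v,u=np.nonzero(b);print(b.sum(),cv2.minEnclosingCircle(onplane(m,np.c_[u,v],.072)[:,:2].astype(np.float32)*1000), u.min(),u.max(),v.min(),v.max())
```

```text
[0.59356659 0.03218825 0.2622593 ] [ 8.20388413e-05 -2.05104839e-01  9.78739785e-01  6.57124887e-04]
1229 ((589.0233154296875, 29.835227966308594), 18.256765365600586) 264 305 172 213
```

Request:
arm_command(
  series=[
    [0, 0.046, 0, 0, 0, 0, 0.04],
    [-0.008, 0.092, 0, 0, 0, 0, 0.04],
    [-0.017, 0.138, 0, 0, 0, 0, 0.04],
    [-0.026, 0.184, 0, 0, 0, 0, 0.04],
    [-0.034, 0.23, 0, 0, 0, 0, 0.04],
  ],
)

```text
time_s: 8.25
eef_pos: [0.5288, 0.2543, 0.2641]
eef_rot: [-0.0, -0.203, 0.979, -0.0]
wrist_force: [1.1, -1.3, -0.1]
opening: 0.463
```

Run:
```python
from h import *
import pickle
from bench import *
ctrl;camera("top");camera("top")
o=ctrl.get_obs();m=camera_model("wrist");im,d=camera("wrist");pickle.dump((o,m,im,d),open("wk.pkl","wb"));print(o["eef_pos"],o["eef_rot"])
L=pickle.load(open("wl.pkl","rb"))[2]
save("both",cv2.resize(np.vstack([L,im]),(400,600)))
```

```text
[0.52736495 0.25762638 0.26402866] [-2.55407491e-04 -2.06016838e-01  9.78548100e-01  7.83509481e-04]
```

View pics/both.png

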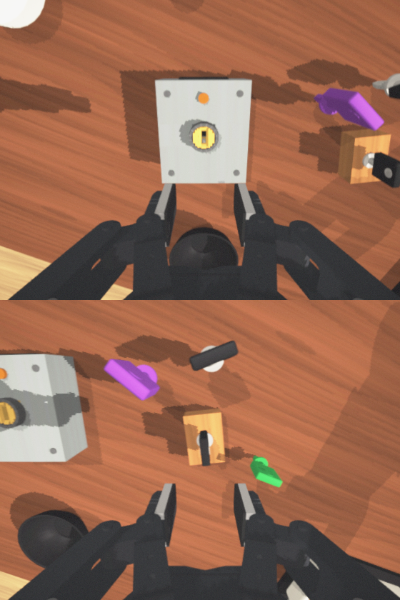

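Upper half, over the box: the lock face is at about (204,137) with its slot along the box's long side. Lower half: the stand is at (203,438) with the small black key at (205,447) in it, while the big black one lies at (214,355). Now I measure the key.

Run:
```python
from h import *
import pickle
o,m,im,d=pickle.load(open("wk.pkl","rb"));P=cloud(m,d)
x0,y0,x1,y1=255,155,315,240
hsv=cv2.cvtColor(im,cv2.COLOR_RGB2HSV)
sub=np.zeros(d.shape,bool);sub[y0:y1,x0:x1]=1
def rep(n,k,z):
    v,u=np.nonzero(k);w=onplane(m,np.c_[u,v],z)[:,:2]; print(n,k.sum(),(u.mean(),v.mean()),np.median(P[k],0).round(4),w.mean(0).round(4),cv2.minAreaRect(w.astype(np.float32)*1000))
dark=sub&(hsv[...,2]<70)&(P[...,2]>.04)
rep("darkall",dark,.086); rep("top",dark&(P[...,2]>.081),.086)
wood=sub&(abs(P[...,2]-.034)<.005);rep("stand",wood,.034)
col=sub&(hsv[...,1]<60)&(hsv[...,2]>110)&(P[...,2]>.03)&(P[...,2]<.05);rep("collar",col,.037)
save("kcrop",im,(x0,y0,x1,y1),6)
o,m,im,d=pickle.load(open("wl.pkl","rb"));P=cloud(m,d);hsv=cv2.cvtColor(im,cv2.COLOR_RGB2HSV)
g=(hsv[...,0]>18)&(hsv[...,0]<35)&(hsv[...,1]>90)&(P[...,2]>.06)&(np.hypot(P[...,0]-.59,P[...,1]-.03)<.02);v,u=np.nonzero(g)
print("brass",cv2.minEnclosingCircle(onplane(m,np.c_[u,v],.072)[:,:2].astype(np.float32)*1000))
s=np.zeros(d.shape,bool);s[u.min():1]=0;s[v.min():v.max(),u.min():u.max()]=1;s&=(hsv[...,2]<70);rep("slot",s,.072)
bx=abs(P[...,2]-.06)<.004;bx&=np.hypot(P[...,0]-.59,P[...,1]-.03)<.1;rep("box",bx,.06)
save("lcrop",im,(u.min()-10,v.min()-10,u.max()+10,v.max()+10),6)
import glob
a=cv2.imread("pics/kcrop.png");b=cv2.imread("pics/lcrop.png");c=np.zeros((max(a.shape[0],b.shape[0]),a.shape[1]+b.shape[1],3),np.uint8);c[:a.shape[0],:a.shape[1]]=a;c[:b.shape[0],a.shape[1]:]=b;cv2.imwrite("pics/kl.png",c)
```

```text
darkall 398 (np.float64(285.5577889447236), np.float64(205.9572864321608)) [0.5287 0.2582 0.0857] [0.5294 0.2587] ((530.2809448242188, 259.021728515625), (40.33076858520508, 7.756198883056641), 27.716712951660156)
top 317 (np.float64(285.8296529968454), np.float64(210.49842271293375)) [0.5323 0.2602 0.0859] [0.5328 0.2605] ((533.59521484375, 260.84149169921875), (32.851173400878906, 7.5964531898498535), 28.487287521362305)
stand 3029 (np.float64(286.5850115549686), np.float64(191.01617695609113)) [0.5291 0.2593 0.034 ] [0.5313 0.2606] ((534.6561889648438, 262.13311767578125), (71.00827026367188, 49.951332092285156), 29.801856994628906)
collar 129 (np.float64(288.2403100775194), np.float64(195.24031007751938)) [0.5331 0.2659 0.037 ] [0.5334 0.2632] ((533.8233642578125, 261.5916748046875), (17.93772315979004, 20.199926376342773), 23.179969787597656)
brass ((588.7765502929688, 29.638832092285156), 13.696320533752441)
slot 22 (np.float64(285.09090909090907), np.float64(186.77272727272728)) [0.5988 0.034  0.0128] [0.584  0.0278] ((584.2218017578125, 27.766427993774414), (3.4426164627075195, 3.327270984649658), 23.665027618408203)
box 16705 (np.float64(284.68506435199043), np.float64(182.14564501646214)) [0.5805 0.0272 0.06  ] [0.5849 0.0277] ((589.9107666015625, 29.871047973632812), (130.18528747558594, 110.3144302368164), 23.742279052734375)
```

View pics/kl.png

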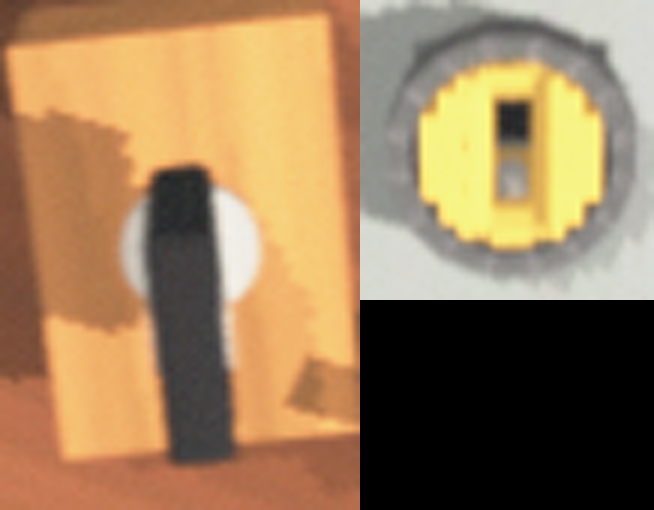

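Request:
arm_command(
  series=[
    [-0.0075, 0.0006, 0.02, 0, 0, -5.4, 0.04],
    [-0.0075, 0.0006, 0.05, 0, 0, -5.4, 0.04],
    [-0.0075, 0.0006, 0.08, 0, 0, -5.4, 0.04],
    [-0.0075, 0.0006, 0.1, 0, 0, -5.4, 0.04],
    [-0.0075, 0.0006, 0.1, 0, 0, -5.4, 0.04],
  ],
)

```text
time_s: 8.9
eef_pos: [0.5347, 0.2546, 0.1605]
eef_rot: [-0.004, -0.248, 0.969, -0.0]
wrist_force: [-1.0, 0.1, -0.4]
opening: 0.468
```

Run:
```python
from h import *
camera("top");m=camera_model("wrist");o=ctrl.get_obs();im,d=camera("wrist");P=cloud(m,d)
print(o["eef_pos"],R.from_quat(o["eef_rot"],scalar_first=True).as_euler("xyz",True), totool(np.array([.534,.2612,.122])-o["eef_pos"]))
hsv=cv2.cvtColor(im,cv2.COLOR_RGB2HSV)
k=(hsv[...,2]<80)&(abs(P[...,2]-.086)<.004)&(np.hypot(P[...,0]-.534,P[...,1]-.261)<.025)
v,u=np.nonzero(k);w=onplane(m,np.c_[u,v],.086)[:,:2];print(k.sum(),cv2.minAreaRect(w.astype(np.float32)*1000))
save("wk2",im)
```

```text
[0.53590537 0.25522352 0.16266107] [ 179.97087301   -0.20719126 -151.22648653] [-0.00122829  0.00616304  0.04065931]
1053 ((533.45166015625, 261.8819885253906), (33.9974365234375, 8.951805114746094), 28.97707748413086)
```

View pics/wk2.png

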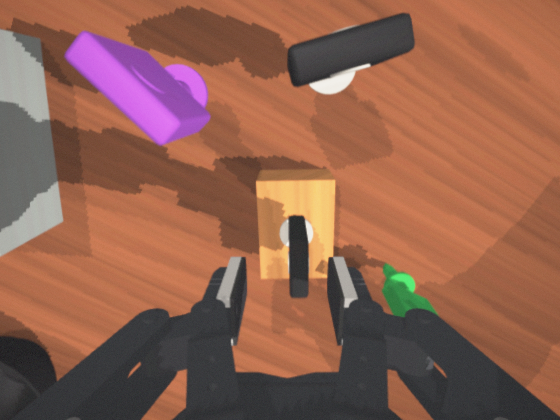

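The small black key stands at (299,255) between the pads, slightly right of centre. I shift +6.9 mm in y and descend.

Request:
arm_command(
  series=[
    [-0.001, 0.0069, 0, 0, 0, 0, 0.04],
    [-0.001, 0.0069, 0.01, 0, 0, 0, 0.04],
    [-0.001, 0.0069, 0.025, 0, 0, 0, 0.04],
    [-0.001, 0.0069, 0.04, 0, 0, 0, 0.04],
    [-0.001, 0.0069, 0.04, 0, 0, 0, 0.04],
  ],
)

```text
time_s: 9.5
eef_pos: [0.532, 0.2633, 0.1204]
eef_rot: [-0.003, -0.25, 0.968, -0.0]
wrist_force: [-0.7, -0.5, -0.5]
opening: 0.467
```

Run:
```python
from h import *
camera("top");camera("top");o=ctrl.get_obs()
print(o["eef_pos"],R.from_quat(o["eef_rot"],scalar_first=True).as_euler("xyz",True), totool(np.array([.5335,.2617,.122])-o["eef_pos"]),o["wrist_force"])
```

```text
[0.53353038 0.26364481 0.12272793] [ 1.79970944e+02 -1.23997502e-01 -1.51109094e+02] [ 0.00096465 -0.00168845  0.00072916] [ 0.65952809  1.00947519 -0.11841431]
```

Request:
arm_command(
  series=[
    [0.0005, -0.001, 0, 0, 0, 0, 0.025],
    [0.0005, -0.001, 0, 0, 0, 0, 0.015],
    [0.0005, -0.001, 0, 0, 0, 0, 0.005],
    [0.0005, -0.001, 0, 0, 0, 0, 0.0],
    [0.0005, -0.001, 0, 0, 0, 0, 0.0],
  ],
)

```text
time_s: 10.1
eef_pos: [0.5346, 0.2627, 0.1245]
eef_rot: [0.001, -0.249, 0.968, -0.0]
wrist_force: [-0.2, -0.6, 3.5]
opening: 0.107
```

Run:
```python
from h import *
for i in range(4):
    camera("top");o=ctrl.get_obs()
    print(o["eef_pos"],R.from_quat(o["eef_rot"],scalar_first=True).as_euler("xyz",True),o["wrist_force"],o["torque"],o["opening"])
```

```text
[0.53464081 0.26276087 0.1245364 ] [-1.79977280e+02  6.64037959e-02 -1.51112533e+02] [-0.33490927 -0.01342656  3.70777707] [-0.15873515 -0.01639178 -0.00618939] 0.10687935142920552
[0.53461134 0.2627506  0.12449766] [-1.79977141e+02  5.96948115e-02 -1.51109497e+02] [-0.0767967  -1.12323231  4.51956083] [-0.13320673 -0.04231355 -0.00898005] 0.10627946017479868
[0.53467026 0.26273409 0.12452202] [-1.79976544e+02  6.51024706e-02 -1.51112616e+02] [-0.17832925  0.11558751  4.68648162] [-0.14268443 -0.00850994 -0.01297964] 0.11105451138598806
[0.53465876 0.26272218 0.12451117] [-1.79975618e+02  6.18441091e-02 -1.51114332e+02] [ 0.277183   -0.0188106   5.76191849] [-0.18918003 -0.03482379 -0.02962124] 0.1078801268645913
```

Request:
arm_command(
  series=[
    [0, 0, -0.01, 0, 0, 0, 0],
    [0, 0, -0.03, 0, 0, 0, 0],
    [0, 0, -0.06, 0, 0, 0, 0],
    [0, 0, -0.1, 0, 0, 0, 0],
    [0, 0, -0.13, 0, 0, 0, 0],
  ],
)

```text
time_s: 10.8
eef_pos: [0.5341, 0.2629, 0.2562]
eef_rot: [0.0, -0.25, 0.968, 0.0]
wrist_force: [1.3, -0.6, -0.2]
opening: 0.107
```

Run:
```python
from h import *
for i in range(3): camera("top")
o=ctrl.get_obs();print(o["eef_pos"],R.from_quat(o["eef_rot"],scalar_first=True).as_euler("xyz",True),o["wrist_force"],o["opening"])
print("to keyway",totool(np.array([.5895,.0297,.2545])-o["eef_pos"]))
```

```text
[0.53513983 0.26313079 0.25677249] [-179.94230956    0.27367477 -151.10179202] [-0.51688907  0.10603689 -1.30545985] 0.10911622781756682
to keyway [ 0.06522548 -0.23063163  0.00219318]
```

Request:
arm_command(
  series=[
    [0.013, -0.046, 0, 0, 0, 1, 0],
    [0.026, -0.092, 0, 0, 0, 2, 0],
    [0.039, -0.138, 0, 0, 0, 3, 0],
    [0.052, -0.184, 0, 0, 0, 4, 0],
    [0.065, -0.2305, 0, 0, 0, 5.15, 0],
  ],
)

```text
time_s: 11.45
eef_pos: [0.5877, 0.028, 0.252]
eef_rot: [-0.002, -0.205, 0.979, 0.001]
wrist_force: [1.5, -0.2, -0.1]
opening: 0.112
```

Run:
```python
from h import *
import pickle
for i in range(5): camera("top")
o=ctrl.get_obs();m=camera_model("wrist");im,d=camera("wrist");pickle.dump((o,m,im,d),open("wi.pkl","wb"))
S=camera("scene");pickle.dump(S,open("si.pkl","wb"))
print(o["eef_pos"],R.from_quat(o["eef_rot"],scalar_first=True).as_euler("xyz",True))
a=cv2.resize(im,(448,336));b=cv2.resize(S[0][130:290,250:400],None,fx=2.1,fy=2.1,interpolation=cv2.INTER_CUBIC)
c=np.zeros((336,448+b.shape[1],3),np.uint8);c[:,:448]=a;c[:,448:]=b[:336]
save("ins",c)
```

```text
[0.58770126 0.0296443  0.25230778] [ 1.79873607e+02 -1.36959728e-01 -1.56315000e+02]
```

View pics/ins.png

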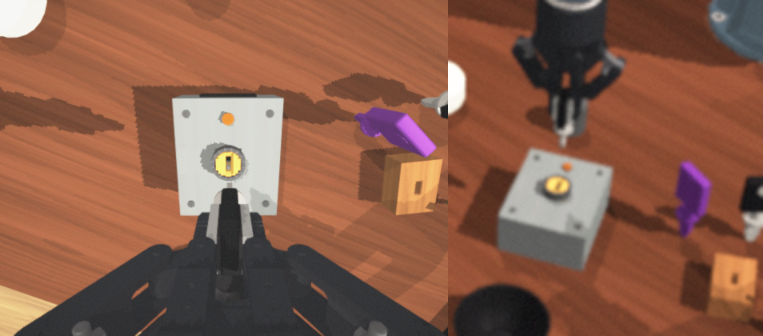

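The key is held upright in the gripper at (230,215), the lock is at (228,163), and the stand's slot at (418,187) is now empty. Next I measure the key in the hand.

Run:
```python
from h import *
import pickle
o,m,im,d=pickle.load(open("wi.pkl","rb"));P=cloud(m,d)
Rt=R.from_quat(o["eef_rot"],scalar_first=True)
Q=(P-o["eef_pos"])@Rt.as_matrix()
near=(abs(Q[...,1])<.013)&(abs(Q[...,0])<.035)&(Q[...,2]>.036)&(Q[...,2]<.125)
hsv=cv2.cvtColor(im,cv2.COLOR_RGB2HSV)
for a,b in((.036,.044),(.044,.052),(.052,.06),(.06,.068),(.068,.076),(.076,.084),(.084,.088),(.088,.094),(.094,.1),(.1,.11),(.11,.125)):
    k=near&(Q[...,2]>a)&(Q[...,2]<b)
    if k.sum()>3: print(a,b,k.sum(),"x",np.percentile(Q[k][:,0],[5,50,95]).round(4),"y",np.percentile(Q[k][:,1],[2,50,98]).round(4),"V",np.median(hsv[k][:,2]))
col=near&(hsv[...,2]>130)&(hsv[...,1]<60)&(Q[...,2]>.08)
v,u=np.nonzero(col); print(u.min(),u.max(),v.min(),v.max())
# lock in this frame, absolute
g=(hsv[...,0]>18)&(hsv[...,0]<35)&(hsv[...,1]>90)&(P[...,2]>.06)&(np.hypot(P[...,0]-.59,P[...,1]-.03)<.02);v,u=np.nonzero(g)
c=cv2.minEnclosingCircle(onplane(m,np.c_[u,v],.072)[:,:2].astype(np.float32)*1000);print("brass",c,Rt.inv().apply(np.r_[np.array(c[0])/1000,.072]-o["eef_pos"]))
bx=(abs(P[...,2]-.06)<.004)&(np.hypot(P[...,0]-.59,P[...,1]-.03)<.1);v,u=np.nonzero(bx)
print("box",cv2.minAreaRect(onplane(m,np.c_[u,v],.06)[:,:2].astype(np.float32)*1000))
# slot by dark/grey inside brass disc
v,u=np.nonzero((P[...,2]>-1)|True); w=onplane(m,np.c_[u,v],.072)[:,:2]; near=np.hypot(*(w-np.array(c[0])/1000).T)<.0115
s=near&~g[v,u]; w=w[s]; print("slot",s.sum(),cv2.minAreaRect(w.astype(np.float32)*1000))
```

```text
0.036 0.044 2297 x [-0.0134  0.0061  0.0164] y [-0.0094  0.0006  0.0107] V 47.0
0.044 0.052 571 x [0.0058 0.0101 0.0171] y [-0.0125  0.0002  0.0119] V 66.0
0.052 0.06 484 x [0.0058 0.0101 0.0171] y [-0.0125 -0.0005  0.0118] V 69.0
0.06 0.068 409 x [0.0058 0.0101 0.0171] y [-0.0124  0.0001  0.012 ] V 96.0
0.068 0.076 170 x [0.0095 0.0167 0.0173] y [-0.0093  0.001   0.0104] V 47.0
0.076 0.084 12 x [0.0161 0.0169 0.017 ] y [-0.0032  0.0001  0.0048] V 101.0
0.084 0.088 162 x [0.001  0.0042 0.0084] y [-0.0096 -0.0051  0.0108] V 197.5
0.088 0.094 75 x [0.0005 0.0054 0.0094] y [-0.0095  0.0064  0.0113] V 197.0
0.1 0.11 40 x [0.0066 0.0069 0.0074] y [-0.0013  0.0005  0.0022] V 163.0
267 306 229 254
brass ((589.392333984375, 30.23354148864746), 13.737914085388184) [-0.00221633 -0.00053745  0.18030225]
box ((589.654296875, 29.832775115966797), (130.6876220703125, 110.22489929199219), 23.817726135253906)
slot 136 ((588.5421752929688, 29.848155975341797), (15.425540924072266, 6.485086441040039), 23.376880645751953)
```

Request:
arm_command(
  series=[
    [-0.002, -0.0008, 0.01, 0, 0, 0, 0],
    [-0.002, -0.0008, 0.03, 0, 0, 0, 0],
    [-0.002, -0.0008, 0.045, 0, 0, 0, 0],
    [-0.002, -0.0008, 0.052, 0, 0, 0, 0],
    [-0.002, -0.0008, 0.052, 0, 0, 0, 0],
  ],
)

```text
time_s: 12.3
eef_pos: [0.5899, 0.0302, 0.2001]
eef_rot: [-0.001, -0.206, 0.979, 0.001]
wrist_force: [-0.2, -0.2, -0.3]
opening: 0.111
```

Run:
```python
from h import *
import pickle
for i in range(5): camera("top")
o=ctrl.get_obs();m=camera_model("wrist");im,d=camera("wrist")
print(o["eef_pos"],R.from_quat(o["eef_rot"],scalar_first=True).as_euler("xyz",True),o["wrist_force"],o["torque"])
print(totool(np.array([.5897,.0294,.2])-o["eef_pos"]))
P=cloud(m,d);Rt=R.from_quat(o["eef_rot"],scalar_first=True);Q=(P-o["eef_pos"])@Rt.as_matrix()
hsv=cv2.cvtColor(im,cv2.COLOR_RGB2HSV)
k=(abs(Q[...,1])<.006)&(abs(Q[...,0])<.012)&(Q[...,2]>.096)&(Q[...,2]<.117);print("blade",k.sum(),np.percentile(Q[k],[3,50,97],axis=0).round(4))
bx=(abs(P[...,2]-.06)<.004)&(np.hypot(P[...,0]-.59,P[...,1]-.03)<.1);v,u=np.nonzero(bx)
print("box",cv2.minAreaRect(onplane(m,np.c_[u,v],.06)[:,:2].astype(np.float32)*1000))
b=(abs(P[...,2]-.072)<.003)&(np.hypot(P[...,0]-.5897,P[...,1]-.03)<.0185)
v,u=np.nonzero(b);c=cv2.minEnclosingCircle(onplane(m,np.c_[u,v],.072)[:,:2].astype(np.float32)*1000);print("boss",c,Rt.inv().apply(np.r_[np.array(c[0])/1000,.072]-o["eef_pos"]))
save("ins2",im,(200,150,370,290),4.5)
```

```text
[0.59134708 0.02946043 0.20285323] [-1.79946164e+02  8.26778465e-02 -1.56263627e+02] [ 0.73720624 -0.15132832 -1.39659698] [-0.00494947 -0.02033443 -0.04170737]
[0.00153601 0.0006101  0.0028506 ]
blade 41 [[ 0.0066 -0.0012  0.0999]
 [ 0.0071  0.0005  0.1037]
 [ 0.0075  0.0023  0.1088]]
box ((589.4560546875, 29.785659790039062), (130.35215759277344, 110.39501953125), 23.80059814453125)
boss ((589.0689697265625, 29.804689407348633), 18.052228927612305) [0.00213564 0.00135509 0.13084907]
```

View pics/ins2.png

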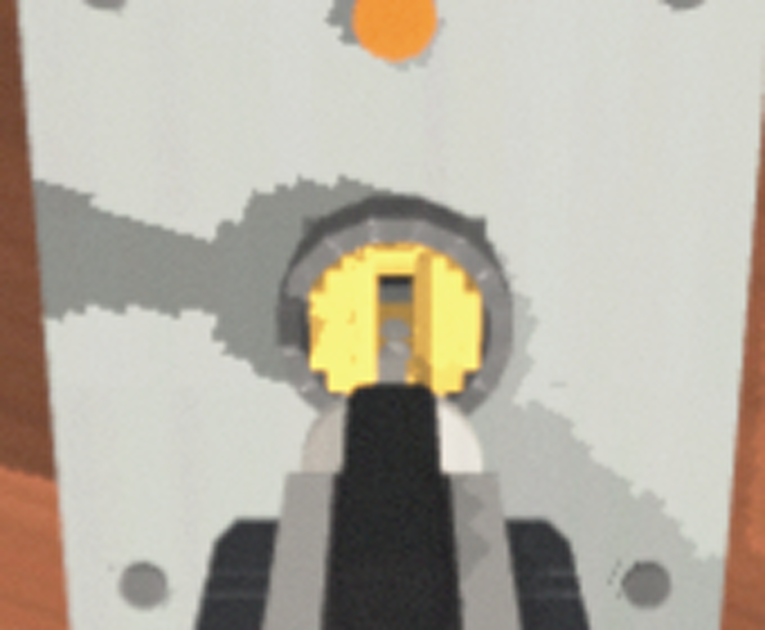

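Wrist crop: the blade tip is just over the slot, slot top at (395,290), and it looks laterally centred. The pose seems to wander by about 1.5 mm, so I average it over a second.

Run:
```python
from h import *
A=[]
for i in range(16): camera("top");A.append(ctrl.get_obs()["eef_pos"])
A=np.array(A)*1000;print(A.round(1).tolist());print(A.mean(0),A.std(0));print(totool(np.array([589.6,29.3,202])-A.mean(0)))
```

```text
[[591.2, 29.4, 202.7], [591.1, 29.5, 202.6], [591.0, 29.5, 202.4], [590.9, 29.5, 202.3], [590.9, 29.5, 202.2], [590.8, 29.5, 202.1], [590.8, 29.5, 202.0], [590.8, 29.5, 201.9], [590.8, 29.5, 201.9], [590.8, 29.5, 201.9], [590.8, 29.6, 201.8], [590.8, 29.5, 201.9], [590.8, 29.5, 201.9], [590.8, 29.6, 201.9], [590.8, 29.5, 201.9], [590.8, 29.5, 201.9]]
[590.86028692  29.50997788 202.0666202 ] [0.12997824 0.03685392 0.26769249]
[1.23821539 0.31500513 0.06668223]
```

Request:
arm_command(
  series=[
    [0.0012, 0.0005, 0.002, 0, 0, 0, 0],
    [0.0012, 0.0005, 0.005, 0, 0, 0, 0],
    [0.0012, 0.0005, 0.008, 0, 0, 0, 0],
    [0.0012, 0.0005, 0.011, 0, 0, 0, 0],
    [0.0012, 0.0005, 0.013, 0, 0, 0, 0],
  ],
)

```text
time_s: 13.9
eef_pos: [0.5893, 0.0295, 0.1884]
eef_rot: [-0.0, -0.206, 0.979, 0.0]
wrist_force: [-0.9, 0.5, -0.2]
opening: 0.109
```

Request:
arm_command(
  series=[
    [0, 0, 0.001, 0, 0, 0, 0],
    [0, 0, 0.002, 0, 0, 0, 0],
    [0, 0, 0.004, 0, 0, 0, 0],
    [0, 0, 0.005, 0, 0, 0, 0],
    [0, 0, 0.006, 0, 0, 0, 0],
  ],
)

```text
time_s: 14.4
eef_pos: [0.5895, 0.0295, 0.1828]
eef_rot: [0.0, -0.206, 0.979, -0.0]
wrist_force: [-0.4, -1.4, -0.6]
opening: 0.109
```

The blade is about 8 mm in with no contact force. I keep pushing through the pins.

Request:
arm_command(
  series=[
    [0, 0, 0.001, 0, 0, 0, 0],
    [0, 0, 0.002, 0, 0, 0, 0],
    [0, 0, 0.003, 0, 0, 0, 0],
    [0, 0, 0.005, 0, 0, 0, 0],
    [0, 0, 0.006, 0, 0, 0, 0],
  ],
)

```text
time_s: 14.9
eef_pos: [0.5894, 0.0295, 0.1767]
eef_rot: [-0.0, -0.206, 0.979, 0.0]
wrist_force: [-0.1, -0.3, -0.8]
opening: 0.11
```

Request:
arm_command(
  series=[
    [0, 0, 0.001, 0, 0, 0, 0],
    [0, 0, 0.002, 0, 0, 0, 0],
    [0, 0, 0.003, 0, 0, 0, 0],
    [0, 0, 0.004, 0, 0, 0, 0],
    [0, 0, 0.005, 0, 0, 0, 0],
  ],
)

```text
time_s: 15.4
eef_pos: [0.5897, 0.0295, 0.172]
eef_rot: [0.0, -0.206, 0.979, -0.0]
wrist_force: [0.6, 0.8, -0.0]
opening: 0.108
```

Request:
arm_command(
  series=[
    [0, 0, 0.001, 0, 0, 0, 0],
    [0, 0, 0.002, 0, 0, 0, 0],
    [0, 0, 0.003, 0, 0, 0, 0],
    [0, 0, 0.004, 0, 0, 0, 0],
    [0, 0, 0.005, 0, 0, 0, 0],
  ],
)

```text
time_s: 15.9
eef_pos: [0.5903, 0.0293, 0.1691]
eef_rot: [0.001, -0.206, 0.979, -0.001]
wrist_force: [-4.2, -0.5, 14.3]
opening: 0.11
```

Run:
```python
from h import *
for i in range(4): camera("top")
o=ctrl.get_obs();print(o["eef_pos"],R.from_quat(o["eef_rot"],scalar_first=True).as_euler("xyz",True),o["wrist_force"],o["torque"],o["opening"])
m=camera_model("wrist");im,d=camera("wrist")
P=cloud(m,d);Rt=R.from_quat(o["eef_rot"],scalar_first=True);Q=(P-o["eef_pos"])@Rt.as_matrix()
hsv=cv2.cvtColor(im,cv2.COLOR_RGB2HSV)
k=(abs(Q[...,1])<.0105)&(abs(Q[...,0])<.012)&(Q[...,2]>.08)&(hsv[...,2]>130)&(hsv[...,1]<60)&(P[...,2]>.07);print("collar",k.sum(),np.percentile(P[k][:,2],[5,25,50,75,95]))
save("ins3",im,(200,150,370,290),4.5)
```

```text
[0.59036346 0.02923921 0.16880782] [-1.79905088e+02  1.04011838e-01 -1.56255758e+02] [-2.52100193 -1.01440211 10.36570683] [-0.07243094  0.45383681 -0.04598879] 0.1094338351179775
collar 216 [0.07978495 0.08066758 0.08119056 0.0816136  0.08215406]
```

View pics/ins3.png

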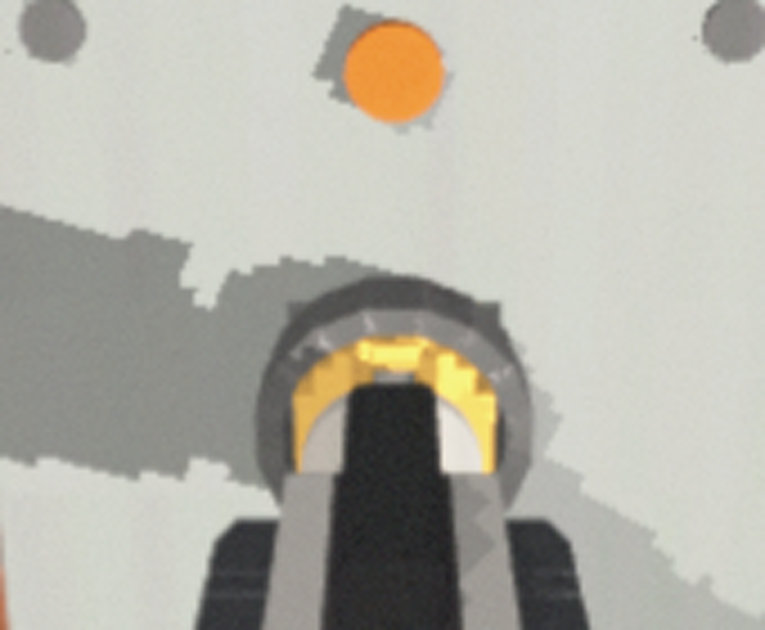

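First pins met: about 10–14 N with some 6 mm left. I push on with a small wiggle.

Request:
arm_command(
  series=[
    [0, 0, 0.001, 0, 0, 2, 0],
    [0, 0, 0.002, 0, 0, -2, 0],
    [0, 0, 0.003, 0, 0, 2, 0],
    [0, 0, 0.003, 0, 0, -2, 0],
    [0, 0, 0.003, 0, 0, 0, 0],
  ],
)

```text
time_s: 16.65
eef_pos: [0.5904, 0.0292, 0.165]
eef_rot: [0.001, -0.206, 0.978, -0.001]
wrist_force: [0.8, -1.3, 4.0]
opening: 0.105
```

Request:
arm_command(
  series=[
    [0, 0, 0.001, 0, 0, 2, 0],
    [0, 0, 0.001, 0, 0, -2, 0],
    [0, 0, 0.002, 0, 0, 2, 0],
    [0, 0, 0.002, 0, 0, -2, 0],
    [0, 0, 0.002, 0, 0, 0, 0],
  ],
)

```text
time_s: 17.15
eef_pos: [0.5903, 0.0292, 0.163]
eef_rot: [0.001, -0.206, 0.978, -0.001]
wrist_force: [-0.2, -0.4, 4.1]
opening: 0.108
```

Request:
arm_command(
  series=[
    [0, 0, 0.001, 0, 0, 1.5, 0],
    [0, 0, 0.001, 0, 0, -1.5, 0],
    [0, 0, 0.002, 0, 0, 1.5, 0],
    [0, 0, 0.002, 0, 0, -1.5, 0],
    [0, 0, 0.002, 0, 0, 0, 0],
  ],
)

```text
time_s: 17.65
eef_pos: [0.5905, 0.0292, 0.1624]
eef_rot: [0.001, -0.206, 0.979, -0.001]
wrist_force: [-4.8, 0.0, 15.0]
opening: 0.11
```

Run:
```python
from h import *
for i in range(5): camera("top")
o=ctrl.get_obs();print(o["eef_pos"],R.from_quat(o["eef_rot"],scalar_first=True).as_euler("xyz",True),o["wrist_force"],o["torque"],o["opening"],o["q"])
m=camera_model("wrist");im,d=camera("wrist")
P=cloud(m,d);Rt=R.from_quat(o["eef_rot"],scalar_first=True);Q=(P-o["eef_pos"])@Rt.as_matrix()
hsv=cv2.cvtColor(im,cv2.COLOR_RGB2HSV)
r=np.hypot(P[...,0]-.5897,P[...,1]-.0295)
k=(abs(Q[...,1])<.0105)&(r<.012)&(Q[...,2]>.08)&(hsv[...,2]>130)&(hsv[...,1]<60)&(P[...,2]>.07);print("collar top",k.sum(),np.percentile(P[k][:,2],[5,25,50,75,95]))
g=(r<.019)&(r>.0115)&(abs(P[...,2]-.072)<.005);print("boss",g.sum(),np.median(P[g][:,2]))
```

```text
[0.59049245 0.02913923 0.16238699] [-1.79887633e+02  1.10986707e-01 -1.56256929e+02] [-3.77618908 -1.02344361 13.5912176 ] [-0.09513144  0.82260503  0.01027103] 0.1096540412283405 [-1.51024491e-01  3.76188262e-01  1.67184735e+00 -6.96840537e-04
  1.09087080e+00 -2.13589278e+00]
collar top 217 [0.07324977 0.07430066 0.0747671  0.07522166 0.0758048 ]
boss 1172 0.07168804720940289
```

Collar top is at 74.8 mm and the lock face at 71.7 mm, so it looks home (collar 3 mm thick). I'll press a bit more to confirm.

Request:
arm_command(
  series=[
    [0, 0, 0.0005, 0, 0, 1.5, 0],
    [0, 0, 0.001, 0, 0, -1.5, 0],
    [0, 0, 0.0015, 0, 0, 1.5, 0],
    [0, 0, 0.0015, 0, 0, -1.5, 0],
    [0, 0, 0.0015, 0, 0, 0, 0],
  ],
)

```text
time_s: 18.45
eef_pos: [0.5906, 0.0292, 0.1623]
eef_rot: [0.001, -0.206, 0.978, -0.001]
wrist_force: [-7.8, -1.5, 24.3]
opening: 0.11
```

It is home: force rose to 24 N with no further travel. Next I ease off slightly and turn clockwise (+z of the tool, which points down).

Request:
arm_command(
  series=[
    [0, 0, -0.0005, 0, 0, 5, 0],
    [0, 0, -0.0005, 0, 0, 12, 0],
    [0, 0, -0.0005, 0, 0, 20, 0],
    [0, 0, -0.0005, 0, 0, 28, 0],
    [0, 0, -0.0005, 0, 0, 35, 0],
  ],
)

```text
time_s: 18.95
eef_pos: [0.5905, 0.0285, 0.1623]
eef_rot: [0.001, 0.101, 0.995, -0.001]
wrist_force: [-8.2, -3.8, 21.6]
opening: 0.107
```

Run:
```python
from h import *
camera("top");camera("top")
o=ctrl.get_obs();print(o["eef_pos"],R.from_quat(o["eef_rot"],scalar_first=True).as_euler("xyz",True),o["wrist_force"],o["torque"],o["opening"])
```

```text
[0.59052739 0.02843688 0.16232251] [-1.79893471e+02  1.63386333e-01  1.68552686e+02] [-6.75603457 -2.51757209 21.06451593] [-0.58812472  1.43585918  0.0364562 ] 0.10805809182056784
```

Request:
arm_command(
  series=[
    [0, 0, 0, 0, 0, 7, 0],
    [0, 0, 0, 0, 0, 14, 0],
    [0, 0, 0, 0, 0, 21, 0],
    [0, 0, 0, 0, 0, 28, 0],
    [0, 0, 0, 0, 0, 35, 0],
  ],
)

```text
time_s: 19.55
eef_pos: [0.5902, 0.0282, 0.1623]
eef_rot: [0.001, 0.395, 0.919, -0.001]
wrist_force: [-9.4, -4.6, 22.7]
opening: 0.105
```

Request:
arm_command(
  series=[
    [0, 0, 0, 0, 0, 7, 0],
    [0, 0, 0, 0, 0, 14, 0],
    [0, 0, 0, 0, 0, 21, 0],
    [0, 0, 0, 0, 0, 27, 0],
    [0, 0, 0, 0, 0, 29, 0],
  ],
)

```text
time_s: 20.05
eef_pos: [0.59, 0.0282, 0.1623]
eef_rot: [0.001, 0.612, 0.791, -0.001]
wrist_force: [-10.3, -4.3, 23.3]
opening: 0.106
```

Run:
```python
from h import *
for i in range(3):
  camera("top");camera("top")
  o=ctrl.get_obs();print(o["eef_pos"],R.from_quat(o["eef_rot"],scalar_first=True).as_euler("xyz",True),o["wrist_force"],o["torque"],o["opening"])
```

```text
[0.5900628  0.02818248 0.16228604] [179.98686499   0.18227565 104.71713465] [-9.73504651 -5.24150937 23.05793341] [-0.89363537  1.90477003  0.18271635] 0.10877974698897301
[0.59005728 0.02817626 0.16225251] [179.98837038   0.18256046 104.7748606 ] [-9.67909656 -3.73350171 22.81428764] [-0.83829601  1.86562544  0.14611741] 0.10697416337534157
[0.59004097 0.02818014 0.16226917] [179.98809764   0.18220257 104.77636396] [-9.4344246  -3.98563324 23.52233109] [-0.84874034  1.87187376  0.17266929] 0.1130818456452108
```

Request:
arm_command(
  series=[
    [0, 0, 0, 0, 0, 1, 0],
    [0, 0, 0, 0, 0, 2, 0],
    [0, 0, 0, 0, 0, 3, 0],
    [0, 0, 0, 0, 0, 3, 0],
    [0, 0, 0, 0, 0, 3, 0],
  ],
)

```text
time_s: 20.85
eef_pos: [0.5898, 0.0282, 0.1623]
eef_rot: [0.001, 0.631, 0.776, -0.001]
wrist_force: [-10.7, -4.7, 23.6]
opening: 0.113
```

Run:
```python
from h import *
for i in range(3):
  camera("top");camera("top")
  o=ctrl.get_obs();print(o["eef_pos"],R.from_quat(o["eef_rot"],scalar_first=True).as_euler("xyz",True),o["wrist_force"],o["torque"],o["opening"])
m=camera_model("wrist");im,d=camera("wrist")
P=cloud(m,d);Rt=R.from_quat(o["eef_rot"],scalar_first=True);Q=(P-o["eef_pos"])@Rt.as_matrix();hsv=cv2.cvtColor(im,cv2.COLOR_RGB2HSV)
r=np.hypot(P[...,0]-.5897,P[...,1]-.0295)
k=(r<.012)&(hsv[...,2]>130)&(hsv[...,1]<60)&(abs(P[...,2]-.075)<.006)&(Q[...,2]>.08);print("collar top",k.sum(),np.median(P[k][:,2]))
b=(hsv[...,2]<70)&(Q[...,2]>.036)&(Q[...,2]<.045)&(abs(Q[...,0])<.018)&(abs(Q[...,1])<.007);print(b.sum(),cv2.minAreaRect((Q[b][:,:2]*1000).astype(np.float32)))
T=camera("top");Pt=cloud(camera_model("top"),T[1]);c=(np.hypot(Pt[...,0]-.43,Pt[...,1]+.079)<.05)&(Pt[...,2]>.03)&(Pt[...,2]<.06);v,u=np.nonzero(c);print("cap",c.sum(),np.median(Pt[c],0) if c.sum() else "")
S=camera("scene");a=S[0][115:265,210:410];a=cv2.resize(a,None,fx=2.3,fy=2.3);w=cv2.resize(im[130:410,130:430],(370,345));save("end",np.hstack([a,w]))
```

```text
[0.58980753 0.02816066 0.16224902] [-1.79982641e+02  1.77414785e-01  1.01784412e+02] [-10.06202059  -4.04694013  23.35320293] [-0.88783973  2.04778929  0.18110174] 0.10585241619440532
[0.58981654 0.02814981 0.162259  ] [-1.79983478e+02  1.78820274e-01  1.01785004e+02] [-10.120781    -5.40739992  23.53403159] [-0.90564004  2.08462572  0.20814662] 0.1089667769722971
[0.58984121 0.02815441 0.16227503] [-1.79987780e+02  1.77319073e-01  1.01782265e+02] [-10.68777699  -5.44307292  24.00731985] [-0.91642082  2.10176958  0.18570542] 0.10836766236645534
collar top 217 0.07472491278770527
1713 ((1.5548286437988281, 0.8559846878051758), (32.784366607666016, 12.364774703979492), 0.8587475419044495)
cap 369 [ 0.43010767 -0.07939344  0.04467395]
```

View pics/end.png

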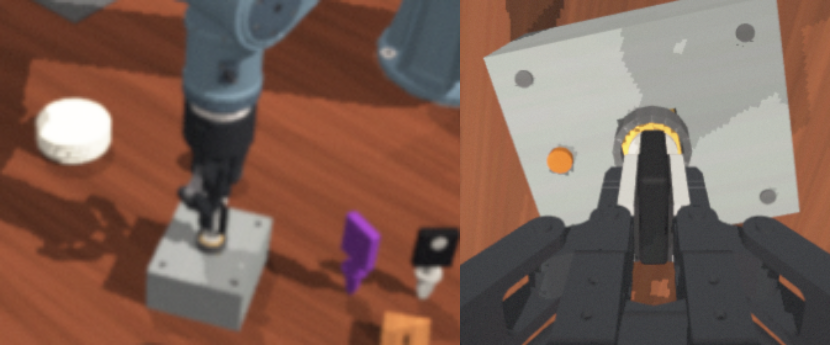

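Request:
arm_command(
  series=[
    [0, 0, 0, 0, 0, 1, 0],
    [0, 0, 0, 0, 0, 2, 0],
    [0, 0, 0, 0, 0, 3, 0],
    [0, 0, 0, 0, 0, 4, 0],
    [0, 0, 0, 0, 0, 4, 0],
  ],
)

```text
time_s: 21.8
eef_pos: [0.5897, 0.0282, 0.1622]
eef_rot: [0.001, 0.657, 0.754, -0.001]
wrist_force: [-10.8, -5.1, 24.2]
opening: 0.113
```

Run:
```python
from h import *
A=[]
for i in range(8):
  camera("top");o=ctrl.get_obs();A.append(np.r_[o["torque"],o["wrist_force"]])
print(np.mean(A,0),o["eef_pos"],R.from_quat(o["eef_rot"],scalar_first=True).as_euler("xyz",True),o["opening"])
m=camera_model("wrist");im,d=camera("wrist");Rt=R.from_quat(o["eef_rot"],scalar_first=True)
P=cloud(m,d);Q=(P-o["eef_pos"])@Rt.as_matrix();hsv=cv2.cvtColor(im,cv2.COLOR_RGB2HSV)
# bow edges: top face (tool z ~.0385) fit a line to mid-points per x
b=(hsv[...,2]<75)&(abs(Q[...,2]-.0385)<.003)&(Q[...,0]>-.012)&(Q[...,0]<.016)&(abs(Q[...,1])<.0065)
xs=np.arange(-.012,.016,.002);mid=[(x,(np.percentile(Q[b&(abs(Q[...,0]-x)<.001)][:,1],2)+np.percentile(Q[b&(abs(Q[...,0]-x)<.001)][:,1],98))/2) for x in xs if (b&(abs(Q[...,0]-x)<.001)).sum()>5]
mid=np.array(mid);print("bow yaw in tool deg",np.degrees(np.arctan(np.polyfit(mid[:,0],mid[:,1],1)[0])),len(mid))
```

```text
[ -0.8934617    2.17213703   0.45803401 -11.56948049  -4.65788548
  24.19428628] [0.5896856  0.02816656 0.16225897] [-179.97164026    0.18834021   97.82266949] 0.10422117219324291
bow yaw in tool deg 0.4177439856454057 14
```

The torque rose from 0.19 to 0.46 N m over the last 4°, so the key is on the stop, and the pose is steady. Handing in.

Run:
```python
from h import *
print(ctrl.hand_in()); o=ctrl.get_obs(); print(o["time_s"],o["torque"],o["opening"])
```

```text
the job is handed in; nothing more can be done
None
the job is handed in; nothing more can be done
```

The job is handed in at about 22 s. The key is home in the lock and turned clockwise to the stop, and the gripper is still holding it there.

- **Cap:** it stands open end down on the bare counter at about (0.430, −0.079). Its top reads 45 mm high in the last depth image, which fits a 46 mm cap standing upright.
- **Key:** I took the smaller black key from the wooden stand. It went in past the sticky pins with a small wiggle. Its collar top sat 3 mm above the lock face, which is the collar's thickness. Pressing to 24 N gave no further travel, so I took it as home before turning.
- **Turn:** I turned it 106° in all, which includes the play in the slot. Torque was still only 0.19 N m at 102° and rose to 0.46 N m by 106°. I read that rise as the stop, since I could not see the slot itself. The bow was within 0.5° of the gripper's axis, so the key had not slipped.
- **Forces at the end:** the push on the key was about 24 N, with 12 N sideways on the wrist, under the limits.
- **Bystanders:** none of my paths went near the dishes, bottle or bowl. The last picture showed only the dishes, in place. I did not re-measure any of the three.

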